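# Purge the hearing-aid drying box and set its vent screw

## Task

Get the white drying box ready for the night. First push its sprung purge pedal right down to the stop for a moment and let it come back up; then turn the vent thumbscrew on its lid clockwise until it seats, back it off a quarter turn, and finish still holding the screw there between the fingers so that it cannot creep. Leave the two trays and the vase undisturbed.

Things in the scene. Friction and masses are not known exactly. Their poses are not given: they have to be found in the camera images.
- dry_box: White electric drying box, 140 (x) x 190 (y) x 75 mm high, fixed to the table; origin at the centre of its underside, its front (-x side, with the pedal and a small push button) roughly faces the robot. On its lid: the thumbscrew, 40 mm to +y of the centre, and at -y a thin grey purge flap (60 mm wide, hinged at the rear) that lifts while the pedal is pressed
- vent_screw (a joint): Angle (rad) by which the vent thumbscrew is backed off: 0 = seated (hard stop; wing along the box's x axis), grows anticlockwise seen from above, up to 3.5. It starts 1.9 to 3.0 backed off, so it takes two or three grasps. It stays where it is left (friction about 0.05 N m) and does not rise or sink as it turns
- screw_grip (a point): Centre of the thumbscrew's upright flat steel wing, on its vertical turning axis, 105 mm above the table; turns with the screw. Wing: 36 mm long (point x), 10 mm thick (point y, pinch here from above), 24 mm high (12 above and below this point); a black dot on top marks its -x end. Below it a 28 mm disc (top 93 mm above the table) over a 38 mm boss (top 83 mm)
- purge_pedal (a joint): Angle in rad by which the purge pedal is pressed: 0 = up (where its spring returns it), 0.35 = down at its stop. About 3 N at the pad starts it and 8 N holds it at the stop
- pedal_pad (a point): Centre of the top of the black rubber pad (30 x 50 mm) on the purge pedal, a grey plate 78 x 56 mm sticking out from the box's lower front towards the robot. Up: slopes up to its free end by 0.40 rad, this point 59 mm above the table; at the stop: slope 0.05, point 40 mm. Level hinge along the box's y, 32 mm above the table, 51 mm behind this point
- brown_tray: Bystander: lower, brown plastic battery tray, 85 x 115 x 24 mm, origin under its centre; stands loose on one side of the box
- orange_tray: Bystander: orange battery tray of the same size, stacked on the brown one
- vase: Bystander: loose white ceramic vase, 74 mm across, 105 mm high, origin at the centre of its foot; on the other side of the box

How it is judged:
By the outcome, as a careful person would: the job done as asked, in the order asked, and still so for the second after the job is handed in, while the arm keeps its last pose, push and grip.
It also fails if it takes over 72 s, if anything falls off the work surface, if the arm or the gripper's body presses on something with over 40 N, if the wrist force passes 120 N, or if a joint passes its speed limit or range.

## Robot

A 6-joint arm with a two-finger parallel gripper is mounted at the origin on the work surface. World frame = base frame: x ahead of the robot, y to its left, z up, the work surface at z = 0. Lengths are in mm, angles in rad, forces in N, time in s.
With the tool pointing down it reaches from about 275 to 1000 mm from the base axis. Payload 8.4 kg.
Tool frame: the origin (TCP) lies between the finger pads, 19 mm behind the fingertips; this is the grasp point; z points along the fingers, y is the line along which they close (so a half turn about z gives the same grasp; the last joint's range is limited). The gripper opens to 85 mm and grips with 20 to 120 N. Pads are 22 mm wide; open, the fingers measure 114 mm over their backs; the gripper's body (76 mm by 85 mm) begins 54 mm behind the grasp point. The pads swing forward as they close: fully open they stand 13 mm farther back than shut.
Start: joints at [1.279, 0.353, 1.633, -0, 1.155, -0.002], TCP at [178.599, 598.941, 249.981] pointing down, gripper open.
Joint ranges: [-2.63, 2.63], [-0.92, 2.1], [0.06, 2.66], [-1.3, 4.44], [0, 2.69], [-3.02, 3.02]. Speed limits (rad/s): [2.22, 2.22, 2.79, 3.14, 3.14, 3.14].

## Interface

Orientations are given as [roll, pitch, yaw] about the fixed x, y, z axes, in that order (R = Rz(yaw) Ry(pitch) Rx(roll)).
In Python, from rig import r gives the robot as it stands.
- The arm moves only by the shell command python3 -m jog 'ROWS' [FORCE]. ROWS is JSON, a list of rows, each a list of 3 entries, a list of its own where there are three numbers: the turn, a rotation vector about the tool's x, y, z in rad, then the shift along the tool's x, y, z in m, then the opening, from -1 (shut) to 1 (fully open). In form: [[[rx, ry, rz], [x, y, z], gripper], ...]. A call has 1 to 12 rows; each row shifts and turns the commanded pose from where the row before left it, along the tool's axes as they then stand; what a row does not reach is not made up. A row lasts 1/10 s, in which the tool goes at most 50 mm and 8.59 degrees, less where a joint would pass 70% of its speed; a pose out of reach is approached as far as the arm can. A call with a gripper value outside its range is refused whole. The fingers move at their own pace and stop on an object; FORCE is the grip in N (left out, the last holds). Time passes only in rows, so rows that do not move let the fingers close. It gives the time, the measured TCP pose, the force, the opening and the grip force at its end, in the units of the state.
- r.sense(): the state, without advancing time (a new reading comes with each control period).
- r.grab_frame(name): name is "side" or "top"; returns the picture (400x640x3 uint8, red, green, blue); there is no depth.
- r.camera_params(name): a dict with "fx", "fy", "cx", "cy" (pixels), "rvec" (rotation vector, rad) and "tvec" (3), from world to camera coordinates, as OpenCV has them. Camera axes: x right, y down, z forward; pixel columns grow to the right and rows downward; lengths in mm; the calibration is good to about 2 mm. A picture is of the moment at which its call begins. camera_params takes no time and is no camera call.
- r.sign_off(): hands the job in; it is judged then, once.
The state is a dict: "clock": time; "qpos": joint angles; "qvel": joint speeds; "joint_efforts": joint torques, N m; "eef_pos": TCP position; "tcp_rot": TCP orientation; "contact_force": force on the tool from outside, world axes, zero at the start; "wrist_torque": the same for the moment, N m; "opening": opening from 0.0 (shut) to 1.0 (fully open); "grasp_force": force on a finger pad.
Only numpy, scipy, OpenCV 4.12 (cv2) and the standard library are available. Lean on these libraries where they do the work, as an engineer would, in place of code of your own. Each camera call takes 0.05 s, during which the arm holds its last target. There are 200 camera calls.

## Working session

There is one attempt and no reset: what is moved stays moved. The work goes in short steps, Python scripts to look and compute and a shell command to move; the robot and the scene stay as the last step left them, time stands still between calls to the robot, and variables do not carry over. Pictures are saved under pics/ and viewed, at most 10 in all, crops included, and the job is handed in when it is done.

```bash
mkdir -p pics; ls
python3 - <<'E'
from rig import r
import cv2
for n in ("top","side"):
    cv2.imwrite(f"pics/{n}0.png",r.grab_frame(n)[:,:,::-1]); print(n,r.camera_params(n))
print(r.sense())
E
```

```text
pics
top {'fx': 489.2107527086416, 'fy': 489.2107527086416, 'cx': 321.0931492170032, 'cy': 196.53648156771195, 'rvec': array([ 2.15199995, -2.19462797,  0.0757543 ]), 'tvec': array([  56.67609114,  562.78058298, 1213.87328549])}
side {'fx': 456.2270835355309, 'fy': 456.2270835355309, 'cx': 314.37508963230226, 'cy': 206.1382186266969, 'rvec': array([ 0.41149915, -2.678651  ,  1.28254702]), 'tvec': array([546.62521727, 159.59250209, 963.92524387])}
{'clock': 0.1, 'qpos': array([ 1.27862187e+00,  3.53600682e-01,  1.63405854e+00, -8.88689873e-06,
        1.15521310e+00, -2.42388022e-03]), 'qvel': array([-3.36676026e-05,  4.65751657e-04, -1.29622962e-03,  8.14617981e-04,
        1.73660211e-04,  1.37550518e-03]), 'joint_efforts': array([-1.02531532e-03, -6.06354618e+01, -3.42820394e+01, -9.54912889e-05,
        3.83222228e-03, -2.90158459e-05]), 'eef_pos': array([178.46987414, 598.5506193 , 249.32365909]), 'tcp_rot': array([-3.14031297e+00,  5.02408034e-06,  2.85184567e+00]), 'contact_force': array([-0.08215845, -0.92213041,  0.25960085]), 'wrist_torque': array([0.01300231, 0.03334053, 0.03269737]), 'grasp_force': 0.0, 'opening': 0.9989294799653282}
```

View pics/top0.png

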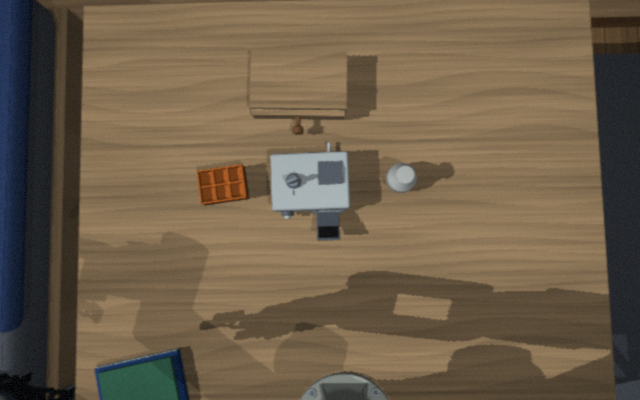

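View pics/side0.png

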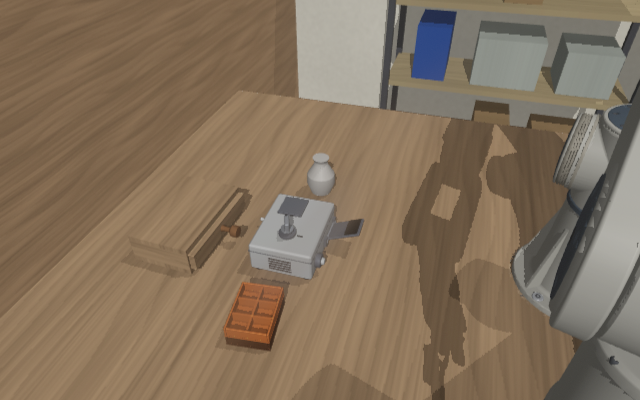

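The top view shows the box lid at about (270–349, 152–211), screw at (293,181), flap at (330,173), pedal pad at (328,232), trays at (222,184) and vase at (402,178). The side view agrees: screw (287,232), pad (346,229). I'll zoom in on both.

```bash
cat > h.py <<'E'
import numpy as np,cv2
from rig import r
def cam(n):
    p=r.camera_params(n);K=np.array([[p['fx'],0,p['cx']],[0,p['fy'],p['cy']],[0,0,1.]])
    return K,np.array(p['rvec'],float),np.array(p['tvec'],float)
def proj(n,P):
    K,rv,t=cam(n);return cv2.projectPoints(np.array(P,float).reshape(-1,3),rv,t,K,None)[0].reshape(-1,2)
def back(n,uv,z):
    K,rv,t=cam(n);R=cv2.Rodrigues(rv)[0];c=-R.T@t
    d=(R.T@np.linalg.inv(K)@np.c_[np.atleast_2d(uv),np.ones(len(np.atleast_2d(uv)))].T).T
    return c+d*((z-c[2])/d[:,2:])
def tri(uvt,uvs):
    Ps=[]
    for n in("top","side"):
        K,rv,t=cam(n);Ps.append(K@np.c_[cv2.Rodrigues(rv)[0],t])
    X=cv2.triangulatePoints(Ps[0],Ps[1],np.array(uvt,float).reshape(2,1),np.array(uvs,float).reshape(2,1));return (X[:3]/X[3]).ravel()
E
python3 - <<'E'
from h import *
a=cv2.imread("pics/top0.png")[135:250,255:365]; b=cv2.imread("pics/side0.png")[185:285,240:370]
a=cv2.resize(a,None,fx=5,fy=5,interpolation=cv2.INTER_CUBIC);b=cv2.resize(b,None,fx=6,fy=6,interpolation=cv2.INTER_CUBIC)
cv2.imwrite("pics/a.png",a);cv2.imwrite("pics/b.png",b)
print(back("top",[[270,153],[347,152],[349,209],[273,211]],75).round(1))
print(back("top",[293,181],105),back("top",[328,232],59),back("side",[287,232],105),back("side",[346,229],59))
print(back("top",[402,178],105),back("top",[222,184],48),proj("top",[178,599,250]))
E
```

```text
[[668.8 167.9  75. ]
 [667.3 -20.3  75. ]
 [528.  -21.8  75. ]
 [526.8 162.1  75. ]]
[[595.34148672 110.54153635 105.        ]] [[473.65510791  30.00590522  59.        ]] [[587.57798097 138.68580285 105.        ]] [[485.64773126  43.48858075  59.        ]]
[[ 597.16601073 -147.43023119  105.        ]] [[598.06671074 291.55656481  48.        ]] [[ 48.86704426 383.49220595]]
```

View pics/a.png

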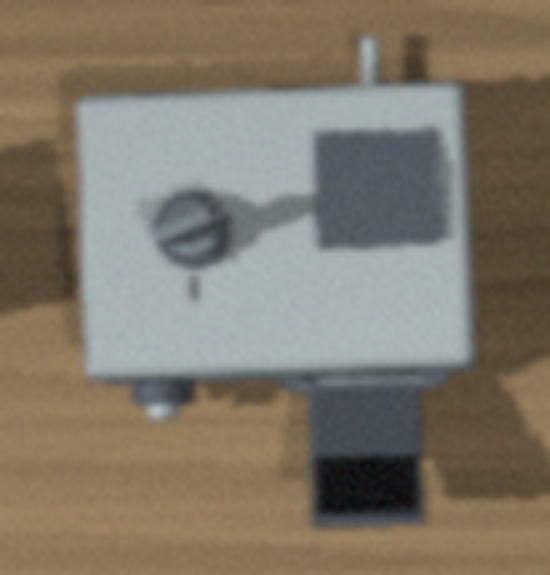

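View pics/b.png

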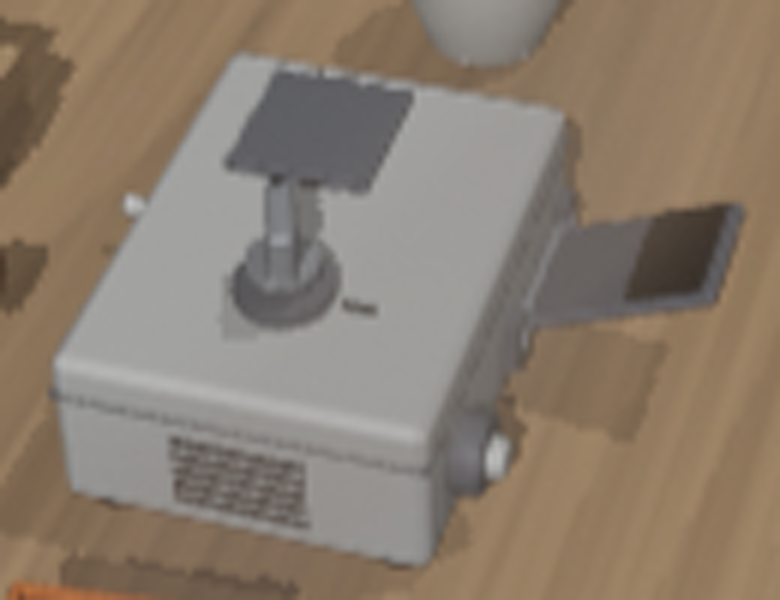

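The crops show the wing at (193,229) in a.png, at about 113° in the world frame, so backed off about 1.95 rad. The pad is centred at (368,486) in a.png and (680,252) in b.png. Next I'll fit the box pose.

Run:
```python
from h import *
from scipy.optimize import least_squares
A=lambda p:(np.array(p,float)+.5)/5-.5+[255,135]
B=lambda p:(np.array(p,float)+.5)/6-.5+[240,185]
ct=A([(80,100),(461,86),(471,362),(90,377)]); M=[(70,95,75),(70,-95,75),(-70,-95,75),(-70,95,75)]
st=A((193,229)); ss=B((282,232)); pt=A((368,486)); ps=B((680,252))
def W(q,P):
    c,s=np.cos(q[2]),np.sin(q[2]);P=np.atleast_2d(P);return np.c_[q[0]+c*P[:,0]-s*P[:,1],q[1]+s*P[:,0]+c*P[:,1],P[:,2]]
bs=B([(60,375),(237,55),(570,112),(430,440)]); Ms=[(70,95,75),(70,-95,75),(-70,-95,75),(-70,95,75)]
f=lambda q:np.r_[(proj("top",W(q,M))-ct).ravel(),(proj("side",W(q,Ms))-bs).ravel()*.6,(proj("top",W(q,(0,40,105)))-st).ravel(),(proj("side",W(q,(0,40,105)))-ss).ravel()]
o=least_squares(f,[597,70,0],loss='soft_l1',x_scale=[1,1,.01]);print(o.x,f(o.x).round(1))
print("screw model",W(o.x,(0,40,105)),"top",back("top",st,105),"side",back("side",ss,105),"tri",tri(st,ss))
print("pad",back("top",pt,59),back("side",ps,59),tri(pt,ps))
w=back("top",A([(163,243),(228,216)]),117);d=w[0]-w[1];print("wing",np.degrees(np.arctan2(d[1],d[0])),np.hypot(*d[:2]))
```

```text
[5.98108956e+02 7.24529914e+01 2.12027378e-02] [-1.  -0.5  0.5 -1.   1.1  1.1 -1.2  1.3 -1.3 -1.5 -0.3 -1.1  0.3 -0.9
  0.2 -0.2 -1.  -0.2  0.5 -0.1]
screw model [[597.26090962 112.44400064 105.        ]] top [[596.76234198 110.04662439 105.        ]] side [[598.04048752 113.13155892 105.        ]] tri [597.97257658 110.48414731 102.66694438]
pad [[474.13268211  29.50789367  59.        ]] [[472.94474093  31.09083439  59.        ]] [473.76025909  29.42734758  57.43443389]
wing 111.53539661807687 32.99962044348749
```

```bash
cat > to.py <<'E'
import sys
from h import *
from scipy.spatial.transform import Rotation as Ro
x,y,z,yaw=map(float,sys.argv[1:5]);s=r.sense()
R=Ro.from_euler('xyz',s['tcp_rot']);T=Ro.from_euler('xyz',[np.pi,0,yaw])
print("shift mm",R.inv().apply(np.array([x,y,z])-s['eef_pos']).round(1),"if turned first",T.inv().apply(np.array([x,y,z])-s['eef_pos']).round(1),"turn",(R.inv()*T).as_rotvec().round(3))
print(s['clock'].__round__(2),s['eef_pos'].round(1),s['tcp_rot'].round(3),'F',s['contact_force'].round(1),'M',s['wrist_torque'].round(2),'q',s['qpos'].round(2),'op',round(s['opening'],3),'g',round(s['grasp_force'],1))
E
python3 -m jog '[[[0,0,0],[-0.035,-0.037,0],-1],[[0,0,0],[-0.035,-0.037,0],-1],[[0,0,0],[-0.035,-0.037,0],-1],[[0,0,0],[-0.035,-0.037,0],-1],[[0,0,0],[-0.035,-0.037,0],-1],[[0,0,0],[-0.035,-0.037,0],-1],[[0,0,0],[-0.035,-0.037,0],-1],[[0,0,0],[-0.035,-0.037,0],-1],[[0,0,0],[-0.035,-0.037,0],-1],[[0,0,0],[-0.035,-0.037,0],-1],[[0,0,0],[-0.035,-0.037,0],-1],[[0,0,0],[-0.035,-0.037,0],-1]]'
python3 -m jog '[[[0,0,0.14],[0,0,0],-1],[[0,0,0.14],[0,0,0],-1],[[0,0,0.14],[0,0,0],-1],[[0,0,0.14],[0,0,0],-1],[[0,0,0.14],[0,0,0],-1],[[0,0,0.14],[0,0,0],-1],[[0,0,0.14],[0,0,0],-1],[[0,0,0.14],[0,0,0],-1],[[0,0,0.14],[0,0,0],-1],[[0,0,0],[0,0,0],-1],[[0,0,0],[0,0,0],-1]]'
python3 to.py 470 30 100 1.592
```

```text
clock: 1.3
eef_pos: [449.6, 61.4, 250.0]
tcp_rot: [3.141, 0.0, 2.852]
contact_force: [1.3, 0.8, 0.5]
opening: 0.0
grasp_force: 0.0
clock: 2.4
eef_pos: [449.0, 63.4, 249.8]
tcp_rot: [-3.141, 0.0, 1.596]
contact_force: [-0.1, -0.1, 0.6]
opening: -0.001
grasp_force: 0.0
shift mm [-33.9  20.2 149.8] if turned first [-33.8  20.3 149.8] turn [-0.     0.     0.004]
2.4 [449.   63.4 249.8] [-3.141  0.     1.596] F [-0.1 -0.1  0.6] M [-0.02  0.01  0.03] q [ 0.14  0.08  1.98 -0.    1.08  0.11] op -0.001 g 0.0
```

```bash
python3 -m jog '[[[0,0,0],[-0.017,0.010,0.025],-1],[[0,0,0],[-0.017,0.010,0.025],-1],[[0,0,0],[0,0,0.025],-1],[[0,0,0],[0,0,0.025],-1],[[0,0,0],[0,0,0.025],-1],[[0,0,0],[0,0,0.025],-1],[[0,0,0],[0,0,0],-1],[[0,0,0],[0,0,0],-1]]'
python3 to.py 470 30 59 1.592
python3 - <<'E'
from h import *
a=r.grab_frame("top")[135:250,255:365,::-1]; b=r.grab_frame("side")[185:285,240:370,::-1]
cv2.imwrite("pics/c.png",np.hstack([cv2.resize(a,(382,400)),cv2.resize(b,(418,400))]))
E
```

```text
clock: 3.2
eef_pos: [469.7, 29.8, 100.1]
tcp_rot: [-3.14, 0.0, 1.594]
contact_force: [0.5, 0.6, 0.4]
opening: 0.004
grasp_force: 0.0
shift mm [ 0.2  0.3 41.1] if turned first [ 0.2  0.3 41.1] turn [-0.001  0.     0.002]
3.2 [469.7  29.8 100.1] [-3.14   0.     1.594] F [0.5 0.6 0.4] M [-0.04  0.02 -0.  ] q [ 0.06  0.33  2.08 -0.    0.73  0.04] op 0.004 g 0.0
```

View pics/c.png

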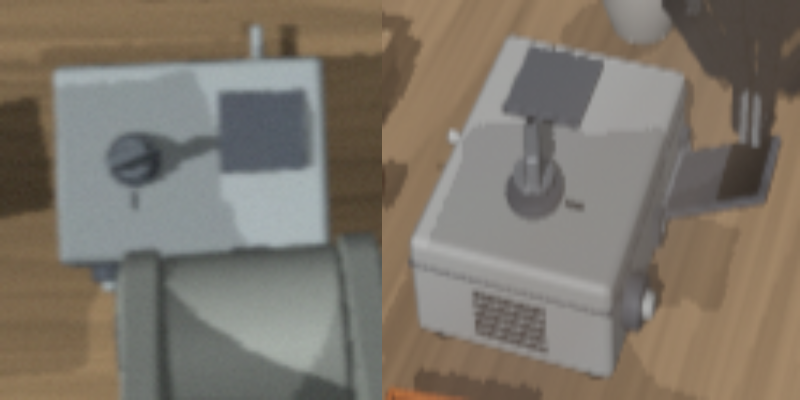

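In the side half, the shut fingertips (750,140) hang over the black pad. I'll press down.

```bash
python3 -m jog '[[[0,0,0],[0,0,0.008],-1],[[0,0,0],[0,0,0.008],-1],[[0,0,0],[0,0,0.006],-1],[[0,0,0],[0,0,0.005],-1],[[0,0,0],[0,0,0.005],-1],[[0,0,0],[0,0,0.005],-1],[[0,0,0],[0,0,0],-1],[[0,0,0],[0,0,0],-1]]'
python3 -m jog '[[[0,0,0],[0,0,0.002],-1],[[0,0,0],[0,0,0.001],-1],[[0,0,0],[0,0,0],-1],[[0,0,0],[0,0,0],-1]]'
python3 to.py 470 30 59 1.592
```

```text
clock: 4.1
eef_pos: [469.2, 29.8, 62.6]
tcp_rot: [-3.14, 0.0, 1.592]
contact_force: [-2.9, -0.3, 6.2]
opening: -0.001
grasp_force: 3.2
clock: 4.5
eef_pos: [468.9, 29.8, 59.7]
tcp_rot: [-3.139, 0.0, 1.592]
contact_force: [-4.0, -0.2, 7.8]
opening: -0.006
grasp_force: 3.5
shift mm [0.2 1.1 0.7] if turned first [0.2 1.1 0.7] turn [-0.002  0.    -0.   ]
4.5 [468.9  29.8  59.7] [-3.139  0.     1.592] F [-4.  -0.2  7.8] M [0.03 0.71 0.04] q [0.06 0.41 2.1  0.   0.64 0.04] op -0.006 g 3.5
```

```bash
python3 -m jog '[[[0,0,0],[0,0,0.001],-1],[[0,0,0],[0,0,0.001],-1],[[0,0,0],[0,0,0],-1],[[0,0,0],[0,0,0],-1]]'
python3 -m jog '[[[0,0,0],[0,0,0.001],-1],[[0,0,0],[0,0,0],-1],[[0,0,0],[0,0,0],-1]]'
```

```text
clock: 4.9
eef_pos: [468.8, 29.8, 58.3]
tcp_rot: [-3.139, 0.0, 1.592]
contact_force: [-8.3, -0.2, 20.0]
opening: -0.0
grasp_force: 9.6
clock: 5.2
eef_pos: [468.8, 29.8, 58.0]
tcp_rot: [-3.139, 0.0, 1.592]
contact_force: [-10.9, 0.6, 31.5]
opening: -0.004
grasp_force: 15.3
```

The force jumped to 31 N with almost no travel, so the pedal is at its stop. I'll release it and move to the screw.

```bash
python3 -m jog '[[[0,0,0],[0,0,-0.010],-1],[[0,0,0],[0,0,-0.010],-1],[[0,0,0],[0,0,-0.020],-1],[[0,0,0],[0,0,-0.030],-1],[[0,0,0],[0,0,-0.030],-1],[[0,0,0],[0,0,-0.030],-1],[[0,0,0],[0,0,0],-1]]'
python3 - <<'E'
from h import *
a=r.grab_frame("top")[135:250,255:365,::-1]; b=r.grab_frame("side")[185:285,240:370,::-1]
cv2.imwrite("pics/d.png",np.hstack([cv2.resize(a,(382,400)),cv2.resize(b,(418,400))]))
E
python3 to.py 597.3 111.5 190 1.947
```

```text
clock: 5.9
eef_pos: [471.9, 30.0, 190.3]
tcp_rot: [3.136, -0.0, 1.592]
contact_force: [-0.0, 0.3, -0.3]
opening: -0.002
grasp_force: 0.0
shift mm [ 79.  129.   -2.7] if turned first [ 29.2 148.4  -2.8] turn [ 0.001  0.    -0.355]
6.0 [470.   29.8 187.2] [ 3.141 -0.     1.592] F [-1.4 -0.2 -0.2] M [0.03 0.03 0.06] q [ 0.06  0.19  2.02 -0.    0.93  0.04] op -0.004 g 0.0
```

View pics/d.png

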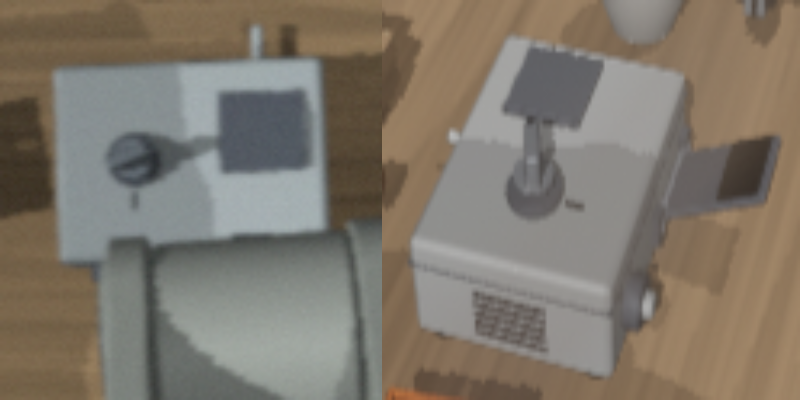

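The pedal is back up and the flap is down. Next I go above the screw, half open.

```bash
python3 -m jog '[[[0,0,0],[0.0132,0.0215,0],-0.1],[[0,0,0],[0.0132,0.0215,0],-0.1],[[0,0,0],[0.0132,0.0215,0],-0.1],[[0,0,0],[0.0132,0.0215,0],-0.1],[[0,0,0],[0.0132,0.0215,0],-0.1],[[0,0,0],[0.0132,0.0215,0],-0.1],[[0,0,-0.12],[0,0,0],-0.1],[[0,0,-0.12],[0,0,0],-0.1],[[0,0,-0.115],[0,0,0],-0.1],[[0,0,0],[0,0,0],-0.1],[[0,0,0],[0,0,0],-0.1]]' 60
python3 -m jog '[[[0,0,0],[0,0,0.02],-0.1],[[0,0,0],[0,0,0.02],-0.1],[[0,0,0],[0,0,0],-0.1],[[0,0,0],[0,0,0],-0.1]]'
python3 to.py 597.3 111.5 115 1.947
python3 - <<'E'
from h import *
b=r.grab_frame("side")[165:265,225:345,::-1]
cv2.imwrite("pics/e.png",cv2.resize(b,(720,600),interpolation=cv2.INTER_CUBIC))
E
```

```text
clock: 7.1
eef_pos: [596.5, 111.6, 185.6]
tcp_rot: [-3.139, -0.0, 1.943]
contact_force: [0.0, -0.5, 0.7]
opening: 0.449
grasp_force: 0.0
clock: 7.5
eef_pos: [596.9, 111.6, 146.7]
tcp_rot: [-3.14, -0.0, 1.945]
contact_force: [-0.4, 0.7, 0.3]
opening: 0.447
grasp_force: 0.0
shift mm [-0.3  0.4 31.7] if turned first [-0.3  0.3 31.7] turn [-0.001 -0.    -0.002]
7.5 [596.9 111.6 146.7] [-3.14  -0.     1.945] F [-0.4  0.7  0.3] M [-0.02  0.   -0.02] q [ 0.18  0.44  1.76 -0.    0.95 -0.19] op 0.447 g 0.0
```

View pics/e.png

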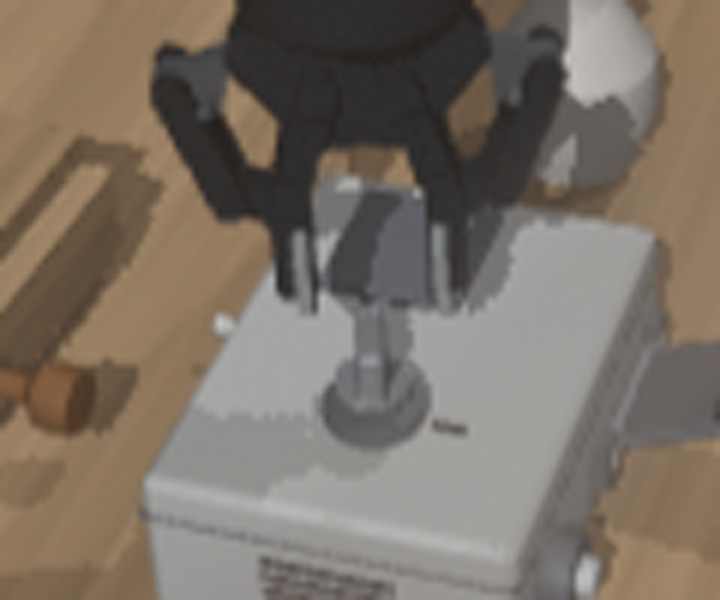

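The fingers, at (300,270) and (443,265), straddle the wing at (372,320). I'll lower and grip.

```bash
python3 -m jog '[[[0,0,0],[0,0,0.01],-0.1],[[0,0,0],[0,0,0.01],-0.1],[[0,0,0],[0,0,0.01],-0.1],[[0,0,0],[0,0,0.001],-0.1],[[0,0,0],[0,0,0],-0.4],[[0,0,0],[0,0,0],-0.6],[[0,0,0],[0,0,0],-0.8],[[0,0,0],[0,0,0],-1],[[0,0,0],[0,0,0],-1],[[0,0,0],[0,0,0],-1],[[0,0,0],[0,0,0],-1]]' 60
python3 to.py 597.3 111.5 115 0.02
```

```text
clock: 8.65
eef_pos: [598.7, 112.3, 116.7]
tcp_rot: [3.138, 0.0, 1.947]
contact_force: [4.7, 2.6, -3.7]
opening: 0.097
grasp_force: 60.4
shift mm [-0.2 -1.6  1.7] if turned first [-1.5  0.7  1.7] turn [ 0.003 -0.003  1.927]
8.65 [598.7 112.3 116.7] [3.138 0.    1.947] F [ 4.7  2.6 -3.7] M [ 0.35 -0.71 -0.05] q [ 0.18  0.48  1.78  0.    0.88 -0.19] op 0.097 g 60.4
```

```bash
python3 -m jog '[[[0,0,0.05],[0,0.0016,0],-1],[[0,0,0.1],[0,0,0],-1],[[0,0,0.1],[0,0,0],-1],[[0,0,0.1],[0,0,0],-1],[[0,0,0.1],[0,0,0],-1],[[0,0,0.1],[0,0,0],-1],[[0,0,0.1],[0,0,0],-1],[[0,0,0.1],[0,0,0],-1],[[0,0,0.1],[0,0,0],-1],[[0,0,0.1],[0,0,0],-1],[[0,0,0],[0,0,0],-1]]' 
python3 to.py 597.3 111.5 115 0.02
```

```text
clock: 9.75
eef_pos: [599.0, 112.3, 116.6]
tcp_rot: [3.141, -0.001, 0.995]
contact_force: [1.2, -0.5, 3.1]
opening: 0.094
grasp_force: 61.3
shift mm [-1.7 -1.   1.6] if turned first [-1.8  0.8  1.6] turn [ 0.    -0.001  0.975]
9.75 [599.  112.3 116.6] [ 3.141e+00 -1.000e-03  9.950e-01] F [ 1.2 -0.5  3.1] M [ 0.02  0.06 -0.05] q [ 0.18  0.48  1.77 -0.    0.89  0.76] op 0.094 g 61.3
```

```bash
python3 -m jog '[[[0,0,0.1],[0,0,0],-1],[[0,0,0.1],[0,0,0],-1],[[0,0,0.1],[0,0,0],-1],[[0,0,0.1],[0,0,0],-1],[[0,0,0.1],[0,0,0],-1],[[0,0,0.1],[0,0,0],-1],[[0,0,0.1],[0,0,0],-1],[[0,0,0.1],[0,0,0],-1],[[0,0,0.05],[0,0,0],-1],[[0,0,0],[0,0,0],-1],[[0,0,0],[0,0,0],-1]]' 
python3 to.py 597.3 111.5 115 0.02
python3 -m jog '[[[0,0,0.04],[0,0,0],-1],[[0,0,0.03],[0,0,0],-1],[[0,0,0],[0,0,0],-1],[[0,0,0],[0,0,0],-1]]' 
python3 to.py 597.3 111.5 115 0.02
python3 -m jog '[[[0,0,0.02],[0,0,0],-1],[[0,0,0],[0,0,0],-1],[[0,0,0],[0,0,0],-1]]' 
python3 to.py 597.3 111.5 115 0.02
```

```text
clock: 10.85
eef_pos: [599.2, 112.3, 116.6]
tcp_rot: [3.141, -0.001, 0.15]
contact_force: [-0.2, -1.0, 6.9]
opening: 0.1
grasp_force: 61.7
shift mm [-2.   0.5  1.6] if turned first [-1.9  0.8  1.6] turn [ 0.    -0.001  0.13 ]
10.85 [599.2 112.3 116.6] [ 3.141e+00 -1.000e-03  1.500e-01] F [-0.2 -1.   6.9] M [-0.09 -0.02 -0.02] q [ 0.18  0.48  1.77 -0.    0.89  1.6 ] op 0.1 g 61.7
clock: 11.25
eef_pos: [599.1, 112.3, 116.6]
tcp_rot: [3.142, -0.001, 0.08]
contact_force: [0.4, -1.3, 5.5]
opening: 0.104
grasp_force: 61.8
shift mm [-1.9  0.6  1.6] if turned first [-1.9  0.7  1.6] turn [ 0.    -0.001  0.06 ]
11.25 [599.1 112.3 116.6] [ 3.142e+00 -1.000e-03  8.000e-02] F [ 0.4 -1.3  5.5] M [-0.15  0.   -0.07] q [ 0.18  0.48  1.77 -0.    0.89  1.67] op 0.104 g 61.8
clock: 11.55
eef_pos: [599.2, 112.3, 116.6]
tcp_rot: [3.142, -0.001, 0.06]
contact_force: [-0.0, 0.1, 6.9]
opening: 0.105
grasp_force: 61.8
shift mm [-1.9  0.7  1.6] if turned first [-1.9  0.7  1.6] turn [-0.    -0.001  0.04 ]
11.55 [599.2 112.3 116.6] [ 3.142e+00 -1.000e-03  6.000e-02] F [-0.   0.1  6.9] M [-0.09 -0.04 -0.08] q [ 0.18  0.48  1.77 -0.    0.89  1.69] op 0.105 g 61.8
```

```bash
for i in 1; do python3 -m jog '[[[0,0,0.02],[0,0,0],-1],[[0,0,0],[0,0,0],-1],[[0,0,0],[0,0,0],-1]]' >/dev/null; python3 to.py 597.3 111.5 115 0.02|tail -1; done
python3 -m jog '[[[0,0,0.02],[0,0,0],-1],[[0,0,0],[0,0,0],-1],[[0,0,0],[0,0,0],-1]]' >/dev/null; python3 to.py 597.3 111.5 115 0.02|tail -1
python3 -m jog '[[[0,0,0.02],[0,0,0],-1],[[0,0,0],[0,0,0],-1],[[0,0,0],[0,0,0],-1]]' >/dev/null; python3 to.py 597.3 111.5 115 0.02|tail -1
```

```text
11.85 [599.2 112.3 116.6] [-3.142e+00 -1.000e-03  4.000e-02] F [ 0.3 -0.8  5.5] M [-0.08 -0.   -0.01] q [ 0.18  0.48  1.77 -0.    0.89  1.71] op 0.1 g 61.8
12.15 [599.2 112.3 116.6] [-3.142e+00 -1.000e-03  2.000e-02] F [ 0.  -0.3  6.1] M [-0.1  -0.05 -0.05] q [ 0.18  0.48  1.77 -0.    0.89  1.73] op 0.097 g 61.8
12.45 [599.2 112.3 116.6] [ 3.141e+00 -1.000e-03  1.000e-03] F [ 1.2 -1.6  4.9] M [-0.12  0.02  0.35] q [ 0.18  0.48  1.77 -0.    0.89  1.75] op 0.102 g 61.9
```

```bash
python3 -m jog '[[[0,0,0.02],[0,0,0],-1],[[0,0,0],[0,0,0],-1],[[0,0,0],[0,0,0],-1]]' >/dev/null; python3 to.py 597.3 111.5 115 0.02|tail -1
python3 -m jog '[[[0,0,0.02],[0,0,0],-1],[[0,0,0],[0,0,0],-1],[[0,0,0],[0,0,0],-1]]' >/dev/null; python3 to.py 597.3 111.5 115 0.02|tail -1
```

```text
12.75 [599.2 112.3 116.6] [ 3.141e+00 -1.000e-03 -1.800e-02] F [ 0.5 -1.3  5.9] M [-0.01 -0.07  0.75] q [ 0.18  0.48  1.77 -0.    0.89  1.77] op 0.104 g 62.7
13.05 [599.2 112.3 116.6] [ 3.141e+00 -1.000e-03 -3.800e-02] F [ 0.5 -0.9  5.2] M [-0.1  -0.04  1.03] q [ 0.18  0.48  1.77 -0.    0.89  1.79] op 0.101 g 65.9
```

It is firmly seated: the torque rose 0.35 → 0.75 → 1.03 N m, with contact at yaw ≈ 0.019, which matches the box yaw of 0.021. Backing off to yaw ≈ 1.588.

```bash
python3 -m jog '[[[0,0,-0.1],[0,0,0],-1],[[0,0,-0.1],[0,0,0],-1],[[0,0,-0.1],[0,0,0],-1],[[0,0,-0.1],[0,0,0],-1],[[0,0,-0.1],[0,0,0],-1],[[0,0,-0.1],[0,0,0],-1],[[0,0,-0.1],[0,0,0],-1],[[0,0,-0.1],[0,0,0],-1],[[0,0,-0.1],[0,0,0],-1],[[0,0,-0.1],[0,0,0],-1],[[0,0,-0.1],[0,0,0],-1],[[0,0,-0.1],[0,0,0],-1]]' >/dev/null
python3 -m jog '[[[0,0,-0.1],[0,0,0],-1],[[0,0,-0.1],[0,0,0],-1],[[0,0,-0.1],[0,0,0],-1],[[0,0,-0.08],[0,0,0],-1],[[0,0,-0.045],[0,0,0],-1],[[0,0,0],[0,0,0],-1],[[0,0,0],[0,0,0],-1],[[0,0,0],[0,0,0],-1]]' >/dev/null
python3 to.py 597.3 111.5 115 1.588
python3 - <<'E'
from h import *
a=r.grab_frame("top")[125:245,180:420,::-1]; b=r.grab_frame("side")[145:355,215:375,::-1]
cv2.imwrite("pics/f.png",np.hstack([cv2.resize(a,(480,240)).repeat(1,0),cv2.resize(b,(183,240))]))
cv2.imwrite("pics/f.png",cv2.resize(b,(457,600),interpolation=cv2.INTER_CUBIC))
E
```

```text
shift mm [-0.8 -1.7  1.6] if turned first [-0.8 -1.7  1.6] turn [ 0.001 -0.    -0.003]
15.05 [599.  112.4 116.6] [ 3.141 -0.     1.585] F [-0.4 -0.5  6.1] M [-0.12  0.12  0.08] q [ 0.18  0.48  1.77 -0.    0.89  0.17] op 0.1 g 61.9
```

View pics/f.png

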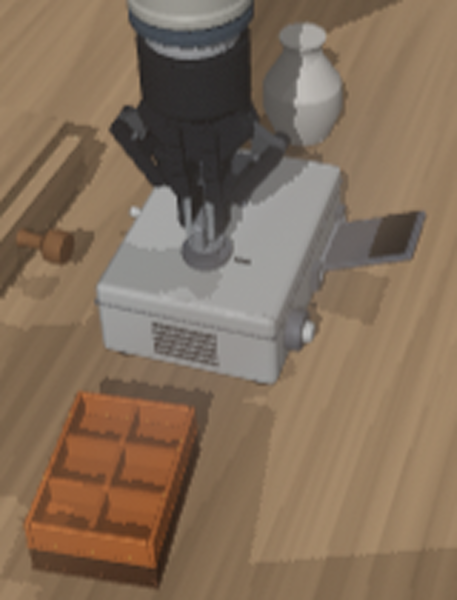

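The fingers hold the wing at (207,225), with the wing along the box's y. The pedal is up, and the trays and vase are undisturbed. The angle is within about 0.01 rad of a quarter turn, so I'm handing in.

```bash
python3 -c "
from rig import r
print(r.sign_off())"
```

```text
the job is handed in; nothing more can be done
None
```

I pressed the purge pedal to its stop and let it spring back, seated the vent screw, and backed it off a quarter turn (within about 0.01 rad by my readings); the fingers still hold it, the trays and vase look undisturbed, and the job was handed in at about 15 s without a verdict shown.

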